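# Read an apple's sugar with the hand-held meter in the inspection van

### The arm

A 6-joint arm with a two-finger parallel gripper is mounted at the origin on the work surface. World frame = base frame: x ahead of the robot, y to its left, z up, the work surface at z = 0. Lengths are in mm, angles in rad, forces in N, time in s.
With the tool pointing down it reaches from about 400 to 925 mm from the base axis. Payload 12.5 kg.
Tool frame: the origin (TCP) lies on the mounting face of the last link; the fingertips stand 190 mm ahead of it and the grasp point (between the pads) lies 171 mm ahead of it (env.grasp_offset is the distance from the TCP to the grasp point, in mm); z points along the fingers, y is the direction in which the jaws open and shut (so a half turn about z gives the same grasp; the last joint's range is limited). The gripper opens to 95 mm and grips with 3 to 60 N. Pads are 20 mm wide; open, the fingers measure 119 mm over their backs; the gripper's body (75 mm by 180 mm) begins 59 mm behind the grasp point.
Start: joints at [1.143, 0.491, 1.559, -0, 1.092, -0.106], TCP at [197.648, 592.925, 404.761] pointing down, gripper open.
Joint ranges: [-3.1, 3.1], [-0.84, 2.19], [0.05, 2.79], [-1.13, 4.28], [0.06, 2.93], [-2.69, 2.69]. Speed limits (rad/s): [2.22, 2.22, 2.79, 3.14, 3.14, 3.14].

### API

Orientations are given as [roll, pitch, yaw] about the fixed x, y, z axes, in that order (R = Rz(yaw) Ry(pitch) Rx(roll)).
In Python, from cell import env, viewer gives the robot as it stands.
- The arm moves only by the tool play_rows, never from a script. Its argument "increments" is a list of rows, each an object of numbers: "dx", "dy", "dz": the shift along the tool's x, y, z in mm; "rx", "ry", "rz": the turn, a rotation vector about the tool's x, y, z in units of 6 degrees (1.0 is 6 degrees). A call has 1 to 8 rows; each row is the pose to reach, as a shift and turn from the pose measured when the call began, along the tool's axes at that moment; what a row does not reach only later rows make up. A row lasts 1/12 s, in which the tool goes at most 41.7 mm and 7.16 degrees, less where a joint would pass 70% of its speed; a pose out of reach is approached as far as the arm can. A call with a gripper value outside its range is refused whole. "fingers" is the opening, from 0 (shut) to 1 (fully open), set as the call begins (left out, the last holds). The fingers move at their own pace and stop on an object; the grip force is fixed at half the most. Time passes only in rows, so rows that repeat a pose let the fingers close. It gives the time, the measured TCP pose, the force and the opening at its end, in the units of the state.
- env.state(): the state, without advancing time (a new reading comes with each control period).
- viewer.read_camera(name): name is "scene" or "top"; returns a dict with "image" (420x560x3 uint8, red, green, blue), "fx", "fy", "cx", "cy" (pixels), "k1" (the pictures are not rectified: a ray, as slopes to the right and down, at radius r is drawn at 1 + k1 r^2 times it, then the intrinsics apply), "rvec" (rotation vector, rad) and "tvec" (3), from world to camera coordinates, as OpenCV has them. Camera axes: x right, y down, z forward; pixel columns grow to the right and rows downward; lengths in mm; the calibration is good to about 2 mm. A picture is of the moment at which its call begins. There is no depth.
- env.job_done(): hands the job in, once; it reports no verdict.
The state is a dict: "t": time; "joints": joint angles; "qvel": joint speeds; "tau": joint torques, N m; "eef_pos": TCP position; "tcp_rot": TCP orientation; "ft_force": force on the tool from outside, world axes, zero at the start; "moment": the same for the moment, N m; "opening": opening from 0.0 (shut) to 1.0 (fully open).
Only numpy, scipy, OpenCV 4.12 (cv2) and the standard library are available. Lean on these libraries where they do the work, as an engineer would, in place of code of your own. Each camera call takes 0.05 s, during which the arm holds its last target.

### The job

Lift the hand-held sugar meter out of its dock and take a reading of the marked apple: set the meter's nose on the apple inside the inked ring, centred on its dot and square to the skin there, and press lightly so that the sprung sleeve goes about half-way in (not to its stop). The apple must stay as it lies in its ring stand, and the cup, the jar and the carrot where they are. Finish holding the meter on the apple like that: do not let go of it or put it down.

Things in the scene. Friction and masses are not known exactly. Their poses are not given: they have to be found in the camera images.
- meter_mid (a point): White hand-held sugar meter, 162 mm long, 0.24 kg, loose, upright nose down in its grey dock. Point on its long axis half-way along, 81 mm above the mouth of its nose. z runs along the meter from nose to tail (up, in the dock), x across its thickness (screen and keys on the -x face), y across its width.
- meter_body (a point): Middle of the meter's rectangular body (32 mm thick, 42 mm wide, 115 mm long), 104.5 mm above the mouth, 57.5 mm below the flat tail; axes as meter_mid. Hold it by its sides, across the 42 mm, near the tail (15 to 35 mm below it) so that the hand clears the tail. Under it comes a grey barrel 35 mm across (14 to 47 mm above the mouth), then the black sleeve.
- mouth (a point): Centre of the open mouth of the meter's nose sleeve (a sprung sleeve that keeps stray light out): the round black lip 28 mm across (bore 22 mm) that is set on the fruit. It moves with the sleeve; axes as the meter's (z from nose to tail).
- sleeve (a joint): How far the sprung sleeve is pushed into the meter's barrel, in m: 0 free, 0.010 at its stop. Pushing it in takes about 1 N to start and 0.5 N more for each mm (3.5 N half-way, 6 N just at the stop); it springs back out.
- dock: Grey dock block, fixed, 86 mm (x) by 76 mm (y), 65 mm high; origin at the centre of its underside, z up, the meter's screen towards its -x. The meter's body stands in a 15 mm deep pocket with 2.5 mm play each side, nose in the well below, mouth 3 mm above the bench. It lifts straight out; the mouth is clear once over 65 mm above the bench.
- spot (a point): The marked spot on the apple's shoulder: a small ink dot in the middle of an inked ring 40 mm across, on the skin. Origin on the skin at the dot; z points straight out of the skin, 25 degrees off vertical and roughly towards the robot's side.
- apple_centre (a point): Centre of the marked apple: yellow-green, loose, about 0.27 kg, round (86 mm across, as good as a ball except at stem and blossom), lying on its side with the stem level. Its centre is about 68 mm above the bench.
- stand: White plastic fruit ring the apple lies in, fixed: foot 100 mm across and 8 mm high, with an upright tube on it 68 mm across outside, 56 mm inside, top 35 mm above the bench. Origin at the centre of its underside.
- cup_mid (a point): Bystander: small clear open sample cup, 48 mm across, 45 mm high, with leaf cuttings; point half-way up. Loose, leave it alone.
- jar_mid (a point): Bystander: small clear sample jar with a lid, 44 mm across, 55 mm high; point half-way up. Loose, leave it alone.
- carrot_mid (a point): Bystander: carrot, 140 mm long, 28 mm thick, lying along its own x axis; point at its middle, 12 mm up. Loose, leave it alone.
- balance: Bystander: flat black pocket balance, 75 mm (x) by 125 mm (y), 19 mm high, fixed; origin at the centre of its underside.
Mind the look-alikes: they are no part of the job. Of the things shaped like the stand, the white one is meant.

How it is judged (in metres and radians):
On the way:
1. the meter is lifted clear of its dock, held by the robot and not yet touching the apple (height (world z) of mouth above 0.068 m and contact force between meter and the fingers above 1 N and contact force between meter and dock below 0.1 N and contact force between meter and apple below 0.1 N), for 0.2 s.
At the end, for the whole second after the job is handed in: Meter still held, at rest, clear of dock and stand; sleeve mouth within 6.5 mm of the dot, axis within 0.2 rad of square to the skin, sleeve in 2 to 8.5 mm (of 10), 1 to 8 N on the apple; apple shifted under 6 mm, its dot under 8 mm (distance between mouth and spot below 0.0065 m and angle between the z axis of meter_mid and the z axis of spot, either way round below 0.2 rad and value of joint sleeve between 0.002 and 0.0085 m and contact force between meter and apple between 1 and 8 N and contact force between meter and the fingers above 1 N and contact force between meter and dock below 0.1 N and contact force between meter and stand below 0.1 N and linear speed of meter below 0.01 m/s and distance of apple_centre from where it was at the start of the episode below 0.006 m and distance of spot from where it was at the start of the episode below 0.008 m); the arm keeps its last pose, push and grip.
It fails at once if the apple is pressed or struck hard enough to bruise (over 15 N from the meter or the gripper) (contact force between any of meter, the arm, the fingers and apple above 15 N).
It fails at once if the apple is rolled or pushed out of its lie (its centre or its dot more than 15 mm) (distance of any of apple_centre, spot from where it was at the start of the episode above 0.015 m).
It fails at once if the cup, the jar or the carrot is shifted more than 20 mm (distance of any of cup_mid, jar_mid, carrot_mid from where it was at the start of the episode above 0.02 m).
It also fails if it takes over 42 s, if anything falls off the work surface, if the arm or the gripper's body presses on something with over 40 N, if the wrist force passes 120 N, or if a joint passes its speed limit or range.

## Working session

There is one attempt and no reset: what is moved stays moved. The work goes in short steps, Python scripts to look and compute and a tool call to move; the robot and the scene stay as the last step left them, time stands still between calls to the robot, and variables do not carry over. Pictures are saved under pics/ and viewed, and the job is handed in when it is done.

Besides the shell and the picture viewer there is one more tool, called in YAML: its name, and indented under it one key for each argument. play_rows: Moves the arm, as the interface text tells. Its arguments: {"type":"object","properties":{"increments":{"type":"array","items":{"type":"object","properties":{"dx":{"type":"number"},"dy":{"type":"number"},"dz":{"type":"number"},"rx":{"type":"number"},"ry":{"type":"number"},"rz":{"type":"number"}}}},"fingers":{"type":"number"}},"required":["increments"]}

```bash
ls; mkdir -p pics; python3 - <<'E'
from cell import env, viewer
import cv2
print(env.state())
for n in ("scene","top"):
    d=viewer.read_camera(n)
    print(n,{k:v for k,v in d.items() if k!="image"})
    cv2.imwrite(f"pics/{n}0.png",d["image"][:,:,::-1])
E
```

```text
pics
{'t': 0.0, 'joints': array([ 1.14341665e+00,  4.91562467e-01,  1.55946012e+00,  1.70268227e-05,
        1.09170631e+00, -1.05605897e-01]), 'qvel': array([ 5.72279952e-05, -1.49753867e-03, -8.65604672e-04, -1.39791552e-03,
       -1.46208019e-03,  4.89314315e-04]), 'tau': array([-1.26063715e-04, -6.12637210e+01, -2.58175135e+01,  6.92164572e-02,
        4.82145650e-02, -1.07618719e-04]), 'eef_pos': array([197.62184493, 592.89586744, 404.15614953]), 'tcp_rot': array([-3.14046433e+00, -1.34787814e-04,  2.81981094e+00]), 'ft_force': array([-0.06537191, -0.01058451, -0.45252113]), 'moment': array([-0.05093123,  0.02760014,  0.04379908]), 'opening': 1.0030684475014255}
scene {'fx': 498.20694111190267, 'fy': 498.20694111190267, 'cx': 290.07496259971026, 'cy': 209.25563890723143, 'k1': -0.1867336279065571, 'rvec': array([ 2.01971858,  1.75432556, -0.49480691]), 'tvec': array([ -42.27668732, -482.34305616, 1580.29292801])}
top {'fx': 419.2869950806516, 'fy': 419.2869950806516, 'cx': 279.23158461353273, 'cy': 204.90162147364984, 'k1': -0.021266499459025538, 'rvec': array([ 2.09958307, -2.13552398,  0.19347548]), 'tvec': array([-26.05267529, 594.87630295, 763.68700865])}
```

View pics/scene0.png

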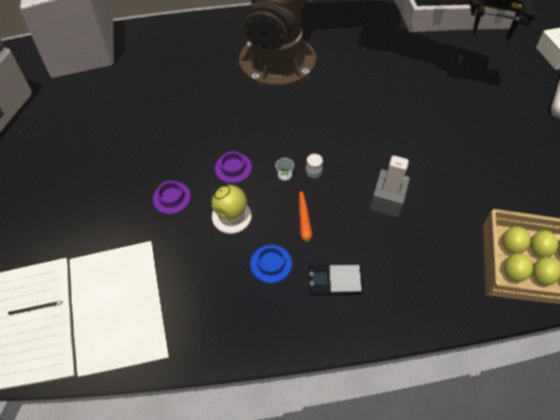

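View pics/top0.png

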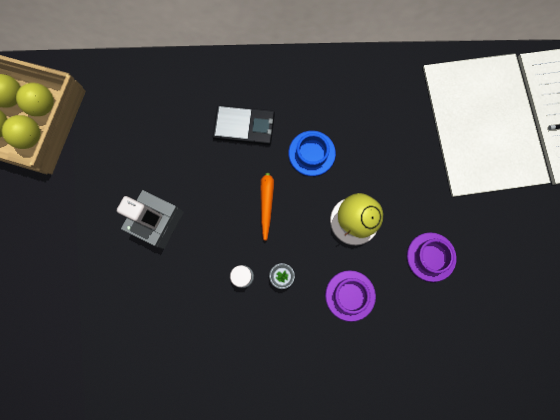

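The scene view shows the marked apple at (229,202) in the white ring, the meter and dock at (393,180), the cup at (285,169), the jar at (314,165), the carrot at (305,217), the balance at (337,279), and blue and purple stand look-alikes. The top view shows the apple at (360,216) with its ring mark at (371,217), and the meter tail at (131,208) over the dock at (152,220). Next I enlarge both.

```bash
cat > h.py <<'E'
import numpy as np, cv2
from scipy.optimize import least_squares
from scipy.spatial.transform import Rotation as R
import pickle,os
def cams():
    from cell import viewer
    return {n:viewer.read_camera(n) for n in ("scene","top")}
def KD(d):
    K=np.array([[d["fx"],0,d["cx"]],[0,d["fy"],d["cy"]],[0,0,1.]]); return K,np.array([d["k1"],0,0,0.])
def proj(d,P):
    K,D=KD(d); return cv2.projectPoints(np.atleast_2d(np.asarray(P,float)),d["rvec"],d["tvec"],K,D)[0][:,0]
def ray(d,uv):
    K,D=KD(d); p=cv2.undistortPoints(np.array(uv,float).reshape(-1,1,2),K,D)[:,0]
    Rm=cv2.Rodrigues(d["rvec"])[0]; c=-Rm.T@d["tvec"]
    v=np.c_[p,np.ones(len(p))]@Rm; return c,v/np.linalg.norm(v,axis=1)[:,None]
def atz(d,uv,z):
    c,v=ray(d,uv); return c+v*((z-c[2])/v[:,2])[:,None]
def tri(ds,uvs):
    A=np.zeros((3,3));b=np.zeros(3);L=[]
    for d,uv in zip(ds,uvs):
        c,v=ray(d,uv);v=v[0];M=np.eye(3)-np.outer(v,v);A+=M;b+=M@c;L.append((M,c))
    X=np.linalg.solve(A,b); return X,[np.linalg.norm(M@(X-c)) for M,c in L]
def crop(d,x0,y0,w,h,s,fn):
    im=d["image"][y0:y0+h,x0:x0+w,::-1]; cv2.imwrite(fn,cv2.resize(im,None,fx=s,fy=s,interpolation=cv2.INTER_CUBIC))
E
python3 - <<'E'
from h import *
c=cams(); pickle.dump(c,open("c0.pkl","wb"))
S,T=c["scene"],c["top"]
for d in (S,T): print(ray(d,[[280,210]]))
a=cv2.resize(S["image"][170:240,200:270,::-1],(400,400),interpolation=cv2.INTER_CUBIC)
b=cv2.resize(T["image"][175:255,320:400,::-1],(400,400),interpolation=cv2.INTER_CUBIC)
cv2.imwrite("pics/apple.png",np.hstack([a,b]))
a=cv2.resize(S["image"][145:225,360:440,::-1],(400,400),interpolation=cv2.INTER_CUBIC)
b=cv2.resize(T["image"][180:260,110:190,::-1],(400,400),interpolation=cv2.INTER_CUBIC)
cv2.imwrite("pics/meter.png",np.hstack([a,b]))
for n,uv in dict(dock=(152,220),apple=(360,216),cup=(282,277),jar=(241,277),carrot=(266,207),stand=(356,220)).items(): print(n,atz(T,[uv],40)[0].round(), )
E
```

```text
(array([1236.29787683, -139.70818197, 1088.03357671]), array([[-0.52325273,  0.05885099, -0.85014301]]))
(array([438.91571674, -41.6585058 , 862.2018136 ]), array([[ 0.17748293,  0.00510216, -0.98411065]]))
dock [571. 218.  40.]
apple [ 572. -196.   40.]
cup [455. -39.  40.]
jar [457.  40.  40.]
carrot [594. -10.  40.]
stand [ 564. -188.   40.]
```

View pics/apple.png

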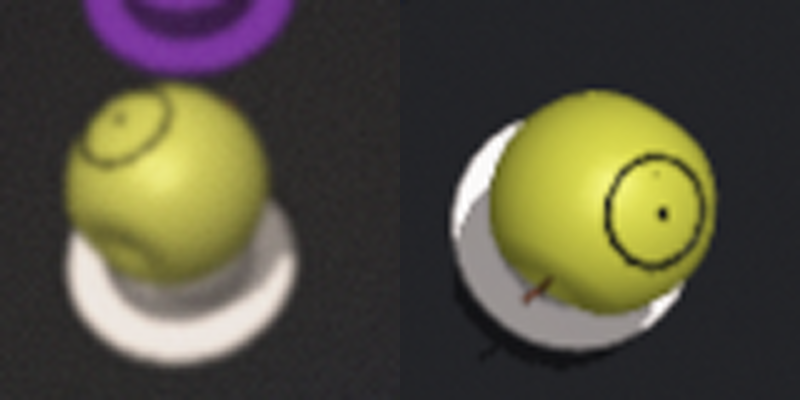

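View pics/meter.png

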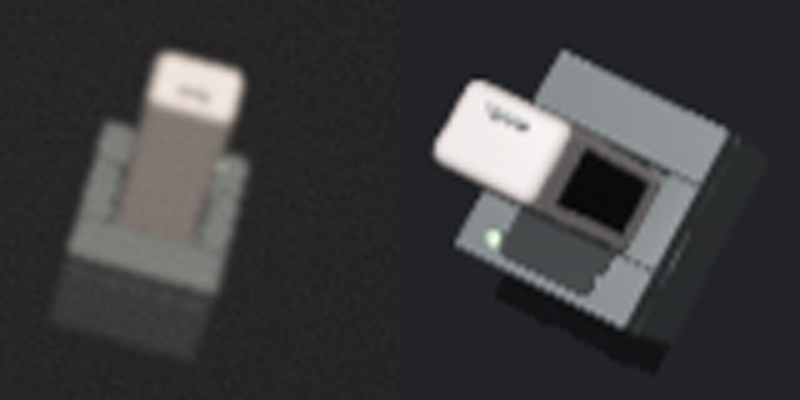

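The white stand is the one holding the marked apple (purple at scene (233,166) and (171,196), blue at (271,263); the crate apples carry no ring). The crop confirms the inked ring with its dot on this apple. Dock: the thin direction of the meter runs roughly along world x and the 42 mm width along y. Next I measure both precisely.

```bash
python3 - <<'E'
from h import *
c=pickle.load(open("c0.pkl","rb")); S,T=c["scene"],c["top"]
# tail corners etc: triangulate tail centre. crop coordinates->image
cs=lambda x,y:( 360+(x+.5)*80/400-.5,145+(y+.5)*80/400-.5)
ct=lambda x,y:( 110+(x+.5)*80/400-.5,180+(y+.5)*80/400-.5)
print("tail", tri([S,T],[[cs(197,86)],[ct(504,140)] if 0 else [ct(504-400,140)]]))
# dock top corners in top view
dc=np.array([ct(165,50),ct(328,130),ct(232,328),ct(58,243)])
P=atz(T,dc,65); print(P.round(1), P.mean(0)); 
for i in range(4): print(np.linalg.norm(P[i]-P[(i+1)%4]), np.degrees(np.arctan2(*(P[(i+1)%4]-P[i])[[1,0]])))
# dock corners in scene for z check
for s,t in (((107,122),(165,50)),): pass
sc=[(107,122),(248,158),(215,295),(68,252)]
P2=atz(S,[cs(*p) for p in sc],65); print("scene dock",P2.round(1),P2.mean(0))
# apple sphere
def mask(d,box):
    im=d["image"].astype(float); x0,y0,x1,y1=box
    m=np.zeros(im.shape[:2],np.uint8); m[y0:y1,x0:x1]=((im[...,0]-im[...,2]>35)&(im[...,1]>45))[y0:y1,x0:x1]
    cs,_=cv2.findContours(m,cv2.RETR_EXTERNAL,cv2.CHAIN_APPROX_NONE)
    k=max(cs,key=cv2.contourArea); return k[:,0].astype(float)
kS=mask(S,(200,175,260,232)); kT=mask(T,(325,180,400,250))
print(len(kS),len(kT),kS.min(0),kS.max(0),kT.min(0),kT.max(0))
def dist(d,k,X):
    cc,v=ray(d,k); w=X-cc; return np.linalg.norm(w-(v@w)[:,None]*v,axis=1)
f=lambda p:np.r_[dist(S,kS,p[:3])-p[3],dist(T,kT,p[:3])-p[3]]
r=least_squares(f,[572,-190,68,43],loss="soft_l1",f_scale=1.); print("apple free r",r.x, np.abs(r.fun).mean())
g=lambda p:f(np.r_[p,43]); r2=least_squares(g,[572,-190,68],loss="soft_l1"); print("apple r43",r2.x,np.abs(f(np.r_[r2.x,43])).mean())
gT=lambda p:dist(T,kT,p)-43; r3=least_squares(gT,[572,-190,68],loss="soft_l1"); print("T only",r3.x)
as_=lambda x,y:(200+(x+.5)*70/400-.5,170+(y+.5)*70/400-.5)
at_=lambda x,y:(320+(x+.5)*80/400-.5,175+(y+.5)*80/400-.5)
X,e=tri([S,T],[[as_(120,118)],[at_(262,213)]]); print("dot",X,e)
n=X-r2.x; print("n",n,np.linalg.norm(n),"tilt",np.degrees(np.arccos(n[2]/np.linalg.norm(n))),np.degrees(np.arctan2(n[1],n[0])))
# dot by ray-sphere
for d,uv in((S,as_(120,118)),(T,at_(262,213))):
    cc,v=ray(d,[uv]);v=v[0];w=r2.x-cc;b=v@w;q=cc+v*(b-np.sqrt(b*b-w@w+43**2)); n=(q-r2.x)/43
    print("dot ray-sphere",q,n,np.degrees(np.arccos(n[2])),np.degrees(np.arctan2(n[1],n[0])))
st=[at_(52,230)]
E
```

```text
tail (array([573.72014194, 217.97949143, 163.26179407]), [np.float64(0.7920935221180491), np.float64(0.792093522118083)])
[[628.1 231.2  65. ]
 [595.  166.   65. ]
 [518.6 200.5  65. ]
 [552.4 269.4  65. ]] [573.52924019 216.75989148  65.        ]
73.20684830282823 -116.89979644390763
83.85849946874565 155.69178948634757
76.76470294019694 63.8093754708645
84.72319209762695 -26.737629776920194
scene dock [[519.7 204.   65. ]
 [551.5 271.2  65. ]
 [630.  232.2  65. ]
 [595.2 165.4  65. ]] [574.08312614 218.21834292  65.        ]
98 127 [211. 185.] [246. 219.] [338. 193.] [382. 237.]
apple free r [ 569.21952146 -189.95998367   70.26628527   41.53991335] 0.7409164831556002
apple r43 [ 568.912207   -190.04135263   68.84470786] 1.4812449741651557
T only [ 573.94792366 -195.44401299   41.50998903]
dot [ 558.65582308 -204.82350269  107.94809144] [np.float64(0.09739512768112275), np.float64(0.09739512768116085)]
n [-10.25638392 -14.78215006  39.10338357] 43.04393079502817 tilt 24.70757886973094 -124.75429520510075
dot ray-sphere [ 558.68060189 -204.72842131  107.94207696] [-0.2379443  -0.34155974  0.90924114] 24.599307286426022 -124.86262688651206
dot ray-sphere [ 558.65676904 -204.94180148  107.85499646] [-0.23849856 -0.34652207  0.90721601] 24.87658348661221 -124.53822496221592
```

```bash
cat >> h.py <<'E'
def pose():
    from cell import env
    s=env.state(); return s, np.array(s["eef_pos"]), R.from_euler("xyz",s["tcp_rot"])
def delta(p,Rm,verbose=True):
    """tool-frame shift (mm) and turn (6 deg units) to target"""
    s,p0,R0=pose(); d=R0.inv().apply(np.array(p)-p0); w=np.degrees((R0.inv()*Rm).as_rotvec())/6
    print("t",round(s["t"],2),"tcp",p0.round(1),"rpy",np.round(s["tcp_rot"],3),"j",np.round(s["joints"],2),"F",np.round(s["ft_force"],1),"op",round(s["opening"],3))
    print("shift",d.round(1),"turn",w.round(2)," rows>=",round(max(np.linalg.norm(d)/41.7,np.linalg.norm(w)*6/7.16),1)); return d,w
def down(yaw_y):  # tool z down, tool y at world azimuth deg
    return R.from_euler("xyz",[np.pi,0,np.radians(yaw_y+90)])
E
python3 - <<'E'
from h import *
delta([573.8,217.7,400],down(63.7))
E
```

```text
t 0.2 tcp [197.7 592.9 404.4] rpy [-3.141 -0.     2.82 ] j [ 1.14  0.49  1.56  0.    1.09 -0.11] F [ 0.3  0.5 -0.2] op 1.0
shift [-475.5 -237.     4.5] turn [-0.01 -0.    1.31]  rows>= 12.7
```

play_rows:
  increments:
    - {"dx": -20, "dy": -10, "rz": 0.1}
    - {"dx": -53, "dy": -26, "rz": 0.2}
    - {"dx": -88, "dy": -44, "rz": 0.3}
    - {"dx": -124, "dy": -62, "rz": 0.4}
    - {"dx": -160, "dy": -80, "rz": 0.5}
    - {"dx": -195, "dy": -97, "rz": 0.6}
    - {"dx": -230, "dy": -115, "rz": 0.7}
    - {"dx": -260, "dy": -130, "rz": 0.8}
  fingers: 1

```text
invalid input
```

```bash
python3 - <<'E'
from h import *
delta([573.8,217.7,400],down(63.7))
E
```

```text
t 0.2 tcp [197.7 592.9 404.4] rpy [-3.141 -0.     2.82 ] j [ 1.14  0.49  1.56  0.    1.09 -0.11] F [ 0.3  0.5 -0.2] op 1.0
shift [-475.5 -237.     4.5] turn [-0.01 -0.    1.31]  rows>= 12.7
```

play_rows:
  increments:
    - {"dx": -20, "dy": -10, "dz": 0, "rx": 0, "ry": 0, "rz": 0.1}
    - {"dx": -53, "dy": -26, "dz": 0, "rx": 0, "ry": 0, "rz": 0.2}
    - {"dx": -88, "dy": -44, "dz": 0, "rx": 0, "ry": 0, "rz": 0.3}
    - {"dx": -124, "dy": -62, "dz": 0, "rx": 0, "ry": 0, "rz": 0.4}
    - {"dx": -160, "dy": -80, "dz": 0, "rx": 0, "ry": 0, "rz": 0.5}
    - {"dx": -195, "dy": -97, "dz": 0, "rx": 0, "ry": 0, "rz": 0.6}
    - {"dx": -230, "dy": -115, "dz": 0, "rx": 0, "ry": 0, "rz": 0.7}
    - {"dx": -260, "dy": -130, "dz": 0, "rx": 0, "ry": 0, "rz": 0.8}
  fingers: 1

```text
t: 0.87
eef_pos: [404.5, 385.4, 404.5]
tcp_rot: [-3.141, 0.0, 2.735]
ft_force: [0.9, 0.4, 0.2]
opening: 1.0
```

```bash
python3 - <<'E'
from h import *
delta([573.8,217.7,400],down(63.7))
E
```

```text
t 0.87 tcp [404.5 385.4 404.5] rpy [-3.141  0.     2.735] j [ 0.64  0.4   1.72 -0.    1.02 -0.52] F [0.9 0.4 0.2] op 1.0
shift [-221.8  -87.1    4.6] turn [-0.01  0.    0.5 ]  rows>= 5.7
```

play_rows:
  increments:
    - {"dx": -34, "dy": -13, "dz": 0, "rx": 0, "ry": 0, "rz": 0.1}
    - {"dx": -68, "dy": -27, "dz": 0, "rx": 0, "ry": 0, "rz": 0.2}
    - {"dx": -104, "dy": -41, "dz": 0, "rx": 0, "ry": 0, "rz": 0.3}
    - {"dx": -140, "dy": -55, "dz": 0, "rx": 0, "ry": 0, "rz": 0.4}
    - {"dx": -175, "dy": -69, "dz": 2, "rx": 0, "ry": 0, "rz": 0.5}
    - {"dx": -205, "dy": -80, "dz": 3, "rx": 0, "ry": 0, "rz": 0.5}
    - {"dx": -222, "dy": -87, "dz": 4, "rx": 0, "ry": 0, "rz": 0.5}
    - {"dx": -222, "dy": -87, "dz": 4, "rx": 0, "ry": 0, "rz": 0.5}

```text
t: 1.53
eef_pos: [576.3, 215.0, 399.9]
tcp_rot: [-3.14, 0.0, 2.679]
ft_force: [-0.3, -0.3, 0.7]
opening: 1.001
```

```bash
python3 - <<'E'
from h import *
c=cams()
delta([573.8,217.7,311],down(63.7))
S,T=c["scene"],c["top"]
a=cv2.resize(S["image"][110:230,340:460,::-1],(400,400),interpolation=cv2.INTER_CUBIC)
b=cv2.resize(T["image"][150:270,90:210,::-1],(400,400),interpolation=cv2.INTER_CUBIC)
cv2.imwrite("pics/above.png",np.hstack([a,b]))
E
```

```text
t 1.63 tcp [574.2 217.3 400.1] rpy [-3.140e+00 -1.000e-03  2.681e+00] j [ 0.25  0.48  1.59 -0.    1.07 -0.86] F [-0.4  0.7 -0.7] op 1.001
shift [ 0.4  0.3 89.1] turn [-0.01 -0.01 -0.01]  rows>= 2.1
```

View pics/above.png

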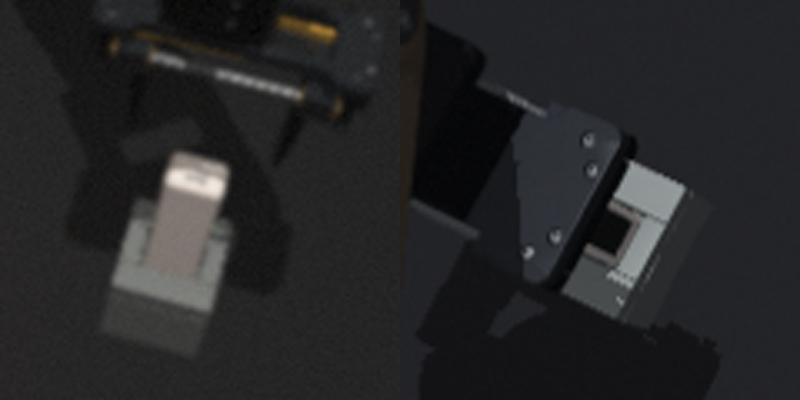

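The crop shows the gripper over the meter, with jaws opening along the tail's 42 mm width and the meter tail (scene crop (197,175)) between the fingers. Now I descend.

play_rows:
  increments:
    - {"dx": 0.4, "dy": 0.3, "dz": 12, "rx": 0, "ry": 0, "rz": 0}
    - {"dx": 0.4, "dy": 0.3, "dz": 30, "rx": 0, "ry": 0, "rz": 0}
    - {"dx": 0.4, "dy": 0.3, "dz": 50, "rx": 0, "ry": 0, "rz": 0}
    - {"dx": 0.4, "dy": 0.3, "dz": 68, "rx": 0, "ry": 0, "rz": 0}
    - {"dx": 0.4, "dy": 0.3, "dz": 80, "rx": 0, "ry": 0, "rz": 0}
    - {"dx": 0.4, "dy": 0.3, "dz": 87, "rx": 0, "ry": 0, "rz": 0}
    - {"dx": 0.4, "dy": 0.3, "dz": 89, "rx": 0, "ry": 0, "rz": 0}
    - {"dx": 0.4, "dy": 0.3, "dz": 89, "rx": 0, "ry": 0, "rz": 0}

```text
t: 2.3
eef_pos: [573.5, 218.4, 311.2]
tcp_rot: [-3.14, -0.001, 2.682]
ft_force: [0.4, -0.8, -0.4]
opening: 1.001
```

play_rows:
  increments:
    - {"dx": 0, "dy": 0, "dz": 0, "rx": 0, "ry": 0, "rz": 0}
    - {"dx": 0, "dy": 0, "dz": 0, "rx": 0, "ry": 0, "rz": 0}
    - {"dx": 0, "dy": 0, "dz": 0, "rx": 0, "ry": 0, "rz": 0}
    - {"dx": 0, "dy": 0, "dz": 0, "rx": 0, "ry": 0, "rz": 0}
    - {"dx": 0, "dy": 0, "dz": 0, "rx": 0, "ry": 0, "rz": 0}
    - {"dx": 0, "dy": 0, "dz": 0, "rx": 0, "ry": 0, "rz": 0}
    - {"dx": 0, "dy": 0, "dz": 0, "rx": 0, "ry": 0, "rz": 0}
    - {"dx": 0, "dy": 0, "dz": 0, "rx": 0, "ry": 0, "rz": 0}
  fingers: 0.3

```text
t: 2.97
eef_pos: [573.5, 218.3, 311.2]
tcp_rot: [-3.14, -0.001, 2.682]
ft_force: [-0.3, 0.3, 0.3]
opening: 0.495
```

```bash
python3 - <<'E'
from h import *
delta([573.8,217.7,311],down(63.7))
c=cams()
S,T=c["scene"],c["top"]
a=cv2.resize(S["image"][110:230,340:460,::-1],(400,400),interpolation=cv2.INTER_CUBIC)
b=cv2.resize(T["image"][150:270,90:210,::-1],(400,400),interpolation=cv2.INTER_CUBIC)
cv2.imwrite("pics/grip.png",np.hstack([a,b]))
E
```

```text
t 2.97 tcp [573.5 218.3 311.2] rpy [-3.140e+00 -1.000e-03  2.682e+00] j [ 0.26  0.58  1.68 -0.    0.88 -0.85] F [-0.3  0.3  0.3] op 0.495
shift [-0.6 -0.4  0.2] turn [-0.01 -0.01 -0.  ]  rows>= 0.0
```

View pics/grip.png

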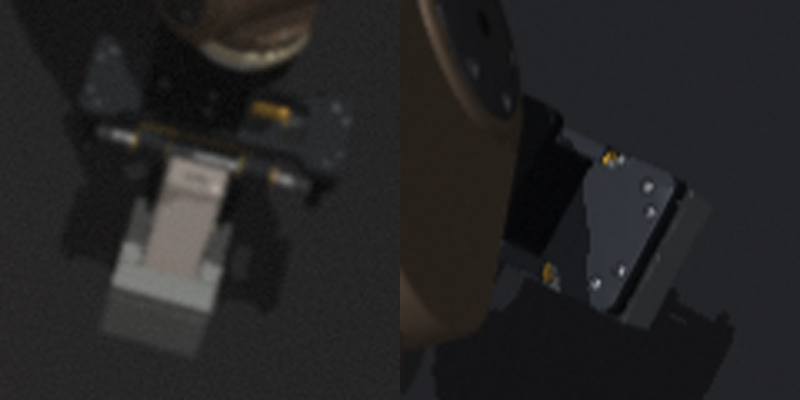

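The fingers are at opening 0.495 (47 mm) and still closing; the scene crop shows them either side of the tail at (195,170). I let them close fully.

play_rows:
  increments:
    - {"dx": 0, "dy": 0, "dz": 0, "rx": 0, "ry": 0, "rz": 0}
    - {"dx": 0, "dy": 0, "dz": 0, "rx": 0, "ry": 0, "rz": 0}
    - {"dx": 0, "dy": 0, "dz": 0, "rx": 0, "ry": 0, "rz": 0}
    - {"dx": 0, "dy": 0, "dz": 0, "rx": 0, "ry": 0, "rz": 0}
    - {"dx": 0, "dy": 0, "dz": 0, "rx": 0, "ry": 0, "rz": 0}
    - {"dx": 0, "dy": 0, "dz": 0, "rx": 0, "ry": 0, "rz": 0}
  fingers: 0

```text
t: 3.57
eef_pos: [573.5, 218.3, 311.2]
tcp_rot: [-3.14, -0.001, 2.682]
ft_force: [0.3, 0.6, 0.5]
opening: 0.436
```

play_rows:
  increments:
    - {"dx": 0, "dy": 0, "dz": -3, "rx": 0, "ry": 0, "rz": 0}
    - {"dx": 0, "dy": 0, "dz": -9, "rx": 0, "ry": 0, "rz": 0}
    - {"dx": 0, "dy": 0, "dz": -18, "rx": 0, "ry": 0, "rz": 0}
    - {"dx": 0, "dy": 0, "dz": -28, "rx": 0, "ry": 0, "rz": 0}
    - {"dx": 0, "dy": 0, "dz": -39, "rx": 0, "ry": 0, "rz": 0}
    - {"dx": 0, "dy": 0, "dz": -50, "rx": 0, "ry": 0, "rz": 0}
    - {"dx": 0, "dy": 0, "dz": -60, "rx": 0, "ry": 0, "rz": 0}
    - {"dx": 0, "dy": 0, "dz": -70, "rx": 0, "ry": 0, "rz": 0}

```text
t: 4.23
eef_pos: [573.5, 218.4, 382.6]
tcp_rot: [-3.141, -0.0, 2.682]
ft_force: [0.6, -0.7, -2.6]
opening: 0.442
```

play_rows:
  increments:
    - {"dx": 0, "dy": 0, "dz": -12, "rx": 0, "ry": 0, "rz": 0}
    - {"dx": 0, "dy": 0, "dz": -24, "rx": 0, "ry": 0, "rz": 0}
    - {"dx": 0, "dy": 0, "dz": -38, "rx": 0, "ry": 0, "rz": 0}
    - {"dx": 0, "dy": 0, "dz": -52, "rx": 0, "ry": 0, "rz": 0}
    - {"dx": 0, "dy": 0, "dz": -66, "rx": 0, "ry": 0, "rz": 0}
    - {"dx": 0, "dy": 0, "dz": -80, "rx": 0, "ry": 0, "rz": 0}
    - {"dx": 0, "dy": 0, "dz": -85, "rx": 0, "ry": 0, "rz": 0}
    - {"dx": 0, "dy": 0, "dz": -85, "rx": 0, "ry": 0, "rz": 0}

```text
t: 4.9
eef_pos: [573.4, 218.4, 469.2]
tcp_rot: [3.141, 0.001, 2.682]
ft_force: [1.1, 0.0, -4.0]
opening: 0.439
```

```bash
python3 - <<'E'
from h import *
delta([573.8,217.7,466],down(63.7))
c=cams(); pickle.dump(c,open("c1.pkl","wb"))
S,T=c["scene"],c["top"]
a=cv2.resize(S["image"][90:230,330:470,::-1],(400,400),interpolation=cv2.INTER_CUBIC)
b=cv2.resize(T["image"][150:270,70:190,::-1],(400,400),interpolation=cv2.INTER_CUBIC)
cv2.imwrite("pics/lift.png",np.hstack([a,b]))
E
```

```text
t 4.9 tcp [573.4 218.4 469.2] rpy [3.141e+00 1.000e-03 2.682e+00] j [ 0.26  0.42  1.5  -0.    1.22 -0.85] F [ 1.1  0.  -4. ] op 0.439
shift [-0.7 -0.5  3.2] turn [ 0.01  0.01 -0.  ]  rows>= 0.1
```

View pics/lift.png

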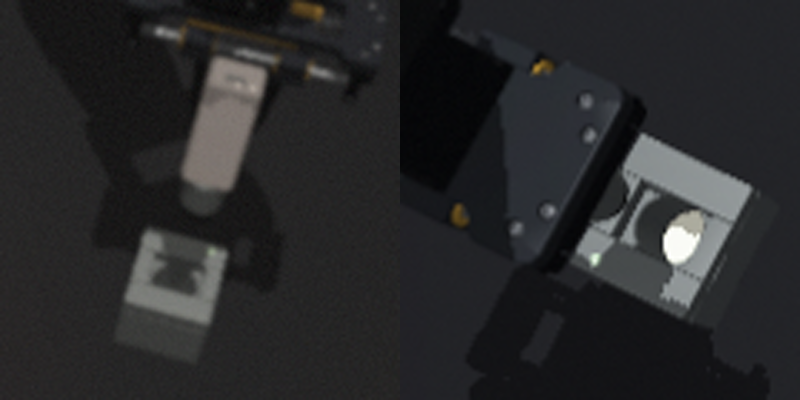

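The meter is out of the dock and hangs from the fingers (scene crop: tail at (238,70), body bottom at (208,190), barrel below); the dock pocket is empty. Now I overlay the meter model for the held pose, to check its offset and tilt in the hand.

```bash
cat >> h.py <<'E'
def meter_pts(tcp,Rt,off=(0,0,0),tilt=(0,0)):
    # tool frame: meter z = -tool z ; width along tool y, thickness along tool x; mouth at tool z=171+137.2
    A=R.from_rotvec([tilt[0],tilt[1],0]); G=np.array([0,0,171.])
    def m(x,y,h): # h above mouth; grasp at h=137.2
        return tcp+Rt.apply(G+A.apply(np.array([x,y,137.2-h]))+np.array(off))
    return m
def overlay(d,m,fn,box,s):
    x0,y0,w,h=box; im=cv2.resize(d["image"][y0:y0+h,x0:x0+w,::-1],None,fx=s,fy=s,interpolation=cv2.INTER_CUBIC)
    def P(p): q=proj(d,p)[0]; return tuple(np.round(((q-[x0,y0]+.5)*s-.5)).astype(int).tolist())
    for hh in (47,162):
        c=[P(m(a*16,b*21,hh)) for a,b in((-1,-1),(1,-1),(1,1),(-1,1))]
        for i in range(4): cv2.line(im,c[i],c[(i+1)%4],(0,255,0),1)
    for a,b in((-1,-1),(1,-1),(1,1),(-1,1)): cv2.line(im,P(m(a*16,b*21,47)),P(m(a*16,b*21,162)),(0,255,0),1)
    for hh,r in((14,17.5),(0,14)):
        pts=np.array([P(m(r*np.cos(t),r*np.sin(t),hh)) for t in np.linspace(0,2*np.pi,40)]); cv2.polylines(im,[pts],True,(0,0,255),1)
    cv2.imwrite(fn,im)
E
python3 - <<'E'
from h import *
c=pickle.load(open("c1.pkl","rb"));S=c["scene"]
s,p,Rt=pose()
overlay(S,meter_pts(p,Rt),"pics/ov1.png",(370,85,80,100),6)
im=S["image"][85:185,370:450,::-1]
im=cv2.convertScaleAbs(im,alpha=1.8,beta=20)
cv2.imwrite("pics/ov1b.png",cv2.resize(im,None,fx=6,fy=6,interpolation=cv2.INTER_CUBIC))
E
```

```text
(no output)
```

View pics/ov1.png

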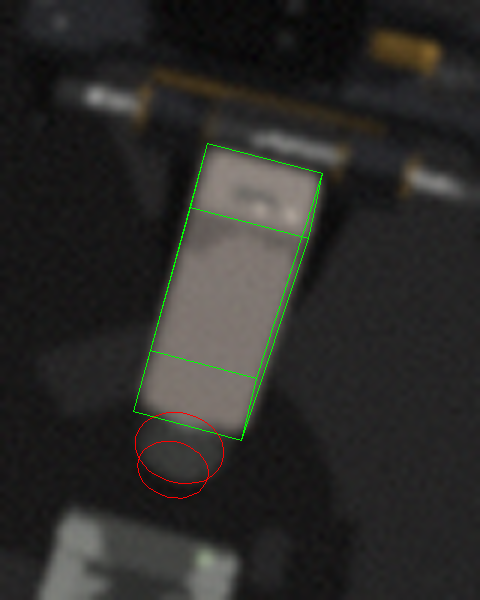

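View pics/ov1b.png

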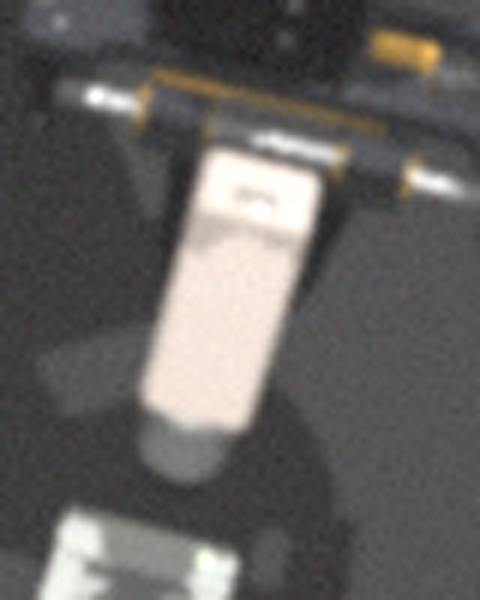

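The projected model matches the held meter within about 1 px, so it is straight and centred in the hand. Next I plan the move to a stand-off point 80 mm out along the skin normal.

```bash
cat >> h.py <<'E'
from scipy.spatial.transform import Slerp
SPOT=np.array([558.7,-204.8,107.9]); 
def nrm(tilt=25,az=-124.7):
    t,a=np.radians([tilt,az]); return np.array([np.sin(t)*np.cos(a),np.sin(t)*np.sin(a),np.cos(t)])
N=nrm()
def target_R(yaw_y=15):
    D=down(yaw_y); ax=np.cross([0,0,1],N); ang=np.arcsin(np.linalg.norm(ax)); return R.from_rotvec(ax/np.linalg.norm(ax)*ang)*D
def way(f,stand,yaw_y=15):
    a=np.array([573.5,218.4,466.]); Ra=down(63.7); b=SPOT+N*(308.2+stand)
    return a+(b-a)*f, Slerp([0,1],R.concatenate([Ra,target_R(yaw_y)]))(f)
E
python3 - <<'E'
from h import *
print(SPOT+N*388.2, target_R().apply([0,0,1]),N)
for f in (.33,.67,1): print(f); delta(*way(f,80))
E
```

```text
[ 465.30376843 -339.6812878   459.72868293] [ 0.24058792  0.34745309 -0.90630779] [-0.24058792 -0.34745309  0.90630779]
0.33
t 5.0 tcp [573.4 218.4 467.2] rpy [-3.140e+00 -1.000e-03  2.682e+00] j [ 0.26  0.42  1.5  -0.    1.22 -0.85] F [-0.   0.2 -3. ] op 0.441
shift [ -49.8 -180.8    3.5] turn [-1.37  0.38  2.63]  rows>= 4.5
0.67
t 5.0 tcp [573.4 218.4 467.2] rpy [-3.140e+00 -1.000e-03  2.682e+00] j [ 0.26  0.42  1.5  -0.    1.22 -0.85] F [-0.   0.2 -3. ] op 0.441
shift [-100.9 -367.2    5.8] turn [-2.78  0.79  5.34]  rows>= 9.1
1
t 5.0 tcp [573.4 218.4 467.2] rpy [-3.140e+00 -1.000e-03  2.682e+00] j [ 0.26  0.42  1.5  -0.    1.22 -0.85] F [-0.   0.2 -3. ] op 0.441
shift [-150.6 -548.1    8.1] turn [-4.14  1.18  7.98]  rows>= 13.6
```

play_rows:
  increments:
    - {"dx": -3, "dy": -10, "dz": 0, "rx": -0.1, "ry": 0, "rz": 0.1}
    - {"dx": -9, "dy": -32, "dz": 1, "rx": -0.25, "ry": 0.1, "rz": 0.45}
    - {"dx": -16, "dy": -57, "dz": 1, "rx": -0.45, "ry": 0.1, "rz": 0.85}
    - {"dx": -23, "dy": -83, "dz": 2, "rx": -0.65, "ry": 0.2, "rz": 1.2}
    - {"dx": -30, "dy": -109, "dz": 2, "rx": -0.85, "ry": 0.25, "rz": 1.6}
    - {"dx": -37, "dy": -135, "dz": 3, "rx": -1.05, "ry": 0.3, "rz": 2.0}
    - {"dx": -44, "dy": -160, "dz": 3, "rx": -1.2, "ry": 0.35, "rz": 2.35}
    - {"dx": -50, "dy": -181, "dz": 3.5, "rx": -1.35, "ry": 0.4, "rz": 2.65}

```text
t: 5.67
eef_pos: [537.1, 31.9, 463.2]
tcp_rot: [3.009, -0.062, 2.405]
ft_force: [0.4, 0.3, -2.1]
opening: 0.438
```

```bash
python3 - <<'E'
from h import *
for f in (.67,1): print(f); delta(*way(f,80))
E
```

```text
0.67
t 5.67 tcp [537.1  31.9 463.2] rpy [ 3.009 -0.062  2.405] j [-0.09  0.3   1.7   0.16  1.11 -0.98] F [ 0.4  0.3 -2.1] op 0.438
shift [ -99.1 -161.1  -26.3] turn [-1.43  0.39  2.66]  rows>= 4.6
1
t 5.67 tcp [537.1  31.9 463.2] rpy [ 3.009 -0.062  2.405] j [-0.09  0.3   1.7   0.16  1.11 -0.98] F [ 0.4  0.3 -2.1] op 0.438
shift [-196.3 -319.5  -51.4] turn [-2.79  0.79  5.29]  rows>= 9.1
```

play_rows:
  increments:
    - {"dx": -13, "dy": -22, "dz": -4, "rx": -0.2, "ry": 0.05, "rz": 0.35}
    - {"dx": -26, "dy": -43, "dz": -7, "rx": -0.4, "ry": 0.1, "rz": 0.7}
    - {"dx": -39, "dy": -64, "dz": -10, "rx": -0.55, "ry": 0.15, "rz": 1.05}
    - {"dx": -52, "dy": -85, "dz": -14, "rx": -0.75, "ry": 0.2, "rz": 1.4}
    - {"dx": -65, "dy": -106, "dz": -17, "rx": -0.95, "ry": 0.25, "rz": 1.75}
    - {"dx": -78, "dy": -127, "dz": -20, "rx": -1.1, "ry": 0.3, "rz": 2.1}
    - {"dx": -90, "dy": -146, "dz": -24, "rx": -1.3, "ry": 0.35, "rz": 2.4}
    - {"dx": -99, "dy": -161, "dz": -26, "rx": -1.45, "ry": 0.4, "rz": 2.65}

```text
t: 6.33
eef_pos: [500.1, -157.4, 460.9]
tcp_rot: [2.885, -0.158, 2.136]
ft_force: [0.5, 0.1, -2.1]
opening: 0.441
```

```bash
python3 - <<'E'
from h import *
for f in (1,): print(f); delta(*way(f,80))
E
```

```text
1
t 6.33 tcp [ 500.1 -157.4  460.9] rpy [ 2.885 -0.158  2.136] j [-0.48  0.29  1.74  0.33  1.14 -1.17] F [ 0.5  0.1 -2.1] op 0.441
shift [-133.7 -117.8  -51.7] turn [-1.33  0.37  2.61]  rows>= 4.4
```

play_rows:
  increments:
    - {"dx": -20, "dy": -18, "dz": -8, "rx": -0.2, "ry": 0.05, "rz": 0.4}
    - {"dx": -42, "dy": -37, "dz": -16, "rx": -0.4, "ry": 0.1, "rz": 0.8}
    - {"dx": -64, "dy": -57, "dz": -25, "rx": -0.65, "ry": 0.2, "rz": 1.25}
    - {"dx": -86, "dy": -76, "dz": -33, "rx": -0.85, "ry": 0.25, "rz": 1.7}
    - {"dx": -106, "dy": -94, "dz": -41, "rx": -1.05, "ry": 0.3, "rz": 2.1}
    - {"dx": -122, "dy": -108, "dz": -47, "rx": -1.2, "ry": 0.35, "rz": 2.4}
    - {"dx": -133, "dy": -117, "dz": -51, "rx": -1.3, "ry": 0.35, "rz": 2.6}
    - {"dx": -134, "dy": -118, "dz": -52, "rx": -1.33, "ry": 0.37, "rz": 2.6}

```text
t: 7.0
eef_pos: [464.3, -342.5, 458.9]
tcp_rot: [2.801, -0.277, 1.878]
ft_force: [0.3, -0.6, -2.4]
opening: 0.442
```

```bash
python3 - <<'E'
from h import *
c=cams(); pickle.dump(c,open("c2.pkl","wb"))
delta(*way(1,80))
s,p,Rt=pose(); m=meter_pts(p,Rt); print("mouth",m(0,0,0))
S,T=c["scene"],c["top"]
overlay(S,m,"pics/ov2s.png",(185,135,90,110),5)
overlay(T,m,"pics/ov2t.png",(290,160,140,110),5)
cv2.imwrite("pics/s2.png",S["image"][:,:,::-1]);
E
```

```text
t 7.1 tcp [ 464.9 -340.3  459.4] rpy [ 2.8   -0.277  1.881] j [-0.81  0.38  1.62  0.45  1.27 -1.23] F [ 0.5  0.2 -1.7] op 0.439
shift [ 0.5  0.6 -0. ] turn [-0.01 -0.    0.  ]  rows>= 0.0
mouth [ 538.83684719 -233.20268751  180.00221859]
```

View pics/ov2s.png

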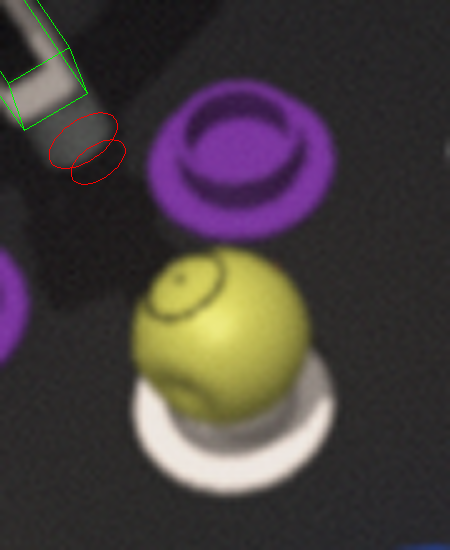

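View pics/ov2t.png

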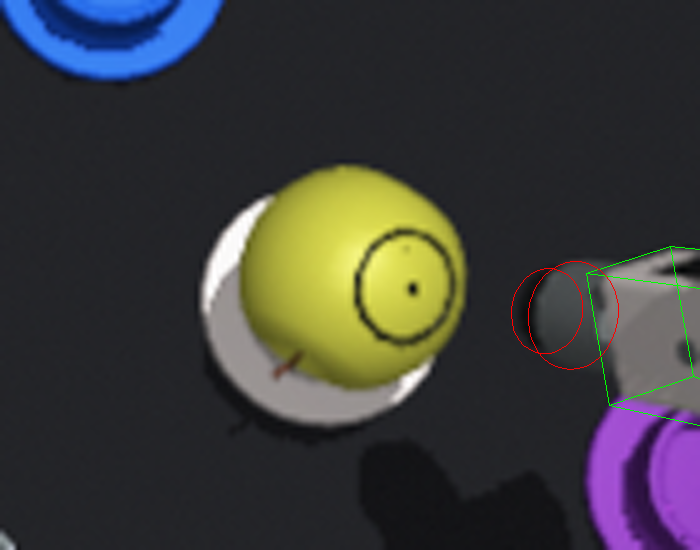

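The overlays show the held meter pointed at the inked ring (apple at top crop (355,275), dot at (412,288)), and the model lies close to the real body. I brighten the pictures to refine the nose position.

```bash
python3 - <<'E'
from h import *
c=pickle.load(open("c2.pkl","rb"))
s,p,Rt=pose(); m=meter_pts(p,Rt)
g=lambda d:{**d,"image":np.clip(255*(d["image"]/255.)**0.45,0,255).astype(np.uint8)}
overlay(g(c["scene"]),m,"pics/ov3s.png",(150,90,75,85),8)
overlay(g(c["top"]),m,"pics/ov3t.png",(385,195,75,65),8)
a=cv2.imread("pics/ov3s.png"); 
b=g(c["scene"])["image"][90:175,150:225,::-1]; b=cv2.resize(b,(600,680),interpolation=cv2.INTER_CUBIC)
o=np.hstack([a,b])[:, :]; cv2.imwrite("pics/ov3s.png",cv2.resize(o,(800,453)))
a=cv2.imread("pics/ov3t.png"); 
b=g(c["top"])["image"][195:260,385:460,::-1]; b=cv2.resize(b,(600,520),interpolation=cv2.INTER_CUBIC)
o=np.hstack([a,b])[:, :]; cv2.imwrite("pics/ov3t.png",cv2.resize(o,(800,347)))
E
```

```text
(no output)
```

View pics/ov3s.png

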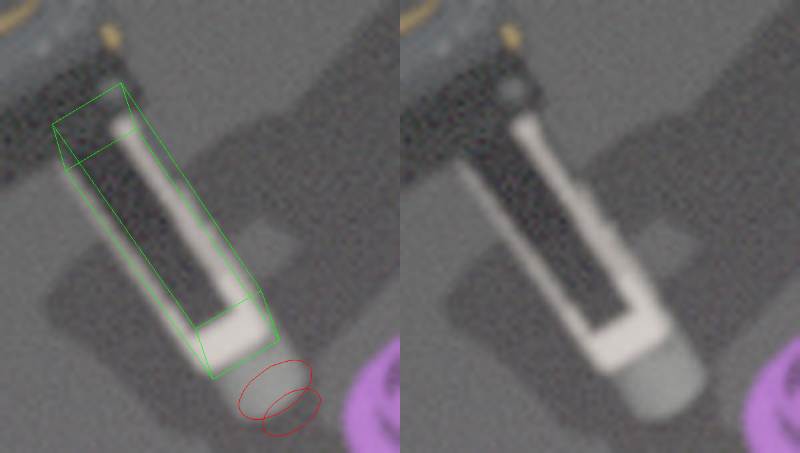

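View pics/ov3t.png

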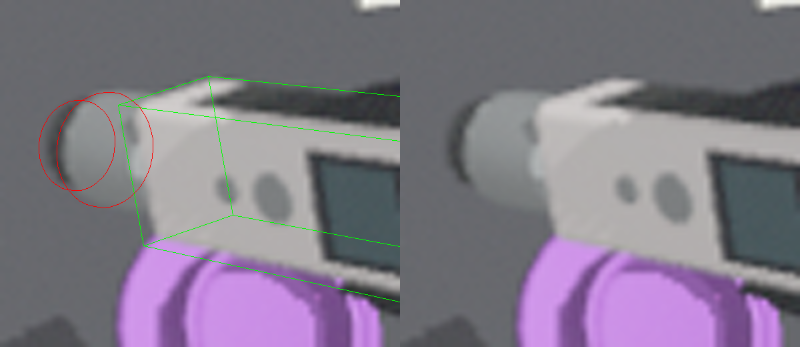

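In the brightened views the real meter sits about 2–3 mm off the model (top: lip left edge at crop x≈50 against 40 predicted; scene: barrel about 1 px left). I go closer and correct there.

play_rows:
  increments:
    - {"dx": 0, "dy": 0, "dz": 4, "rx": 0, "ry": 0, "rz": 0}
    - {"dx": 0, "dy": 0, "dz": 12, "rx": 0, "ry": 0, "rz": 0}
    - {"dx": 0, "dy": 0, "dz": 22, "rx": 0, "ry": 0, "rz": 0}
    - {"dx": 0, "dy": 0, "dz": 33, "rx": 0, "ry": 0, "rz": 0}
    - {"dx": 0, "dy": 0, "dz": 43, "rx": 0, "ry": 0, "rz": 0}
    - {"dx": 0, "dy": 0, "dz": 50, "rx": 0, "ry": 0, "rz": 0}
    - {"dx": 0, "dy": 0, "dz": 55, "rx": 0, "ry": 0, "rz": 0}
    - {"dx": 0, "dy": 0, "dz": 55, "rx": 0, "ry": 0, "rz": 0}

```text
t: 7.77
eef_pos: [478.4, -320.7, 408.3]
tcp_rot: [2.801, -0.278, 1.881]
ft_force: [-0.4, -0.2, -2.5]
opening: 0.443
```

```bash
python3 - <<'E'
from h import *
c=cams(); pickle.dump(c,open("c3.pkl","wb"))
delta(*way(1,25))
s,p,Rt=pose(); m=meter_pts(p,Rt); print("mouth",m(0,0,0))
g=lambda d:{**d,"image":np.clip(255*(d["image"]/255.)**0.45,0,255).astype(np.uint8)}
for n,(x,y,w,h) in dict(scene=(175,110,70,70),top=(345,190,70,70)).items():
    d=g(c[n]); b=cv2.resize(d["image"][y:y+h,x:x+w,::-1],None,fx=8,fy=8,interpolation=cv2.INTER_CUBIC)
    cv2.imwrite(f"pics/near_{n}.png",b); overlay(d,m,f"pics/nearov_{n}.png",(x,y,w,h),8)
E
```

```text
t 7.87 tcp [ 478.2 -321.2  409.5] rpy [ 2.8   -0.277  1.881] j [-0.77  0.43  1.68  0.47  1.15 -1.25] F [ 0.4  0.1 -1.7] op 0.443
shift [ 0.6  0.5 -0. ] turn [-0.01 -0.    0.01]  rows>= 0.0
mouth [ 552.1602038  -214.11617718  130.16427454]
```

View pics/near_scene.png

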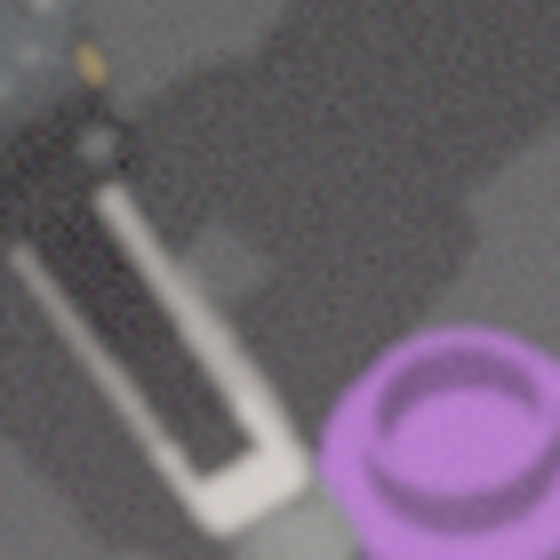

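View pics/nearov_scene.png

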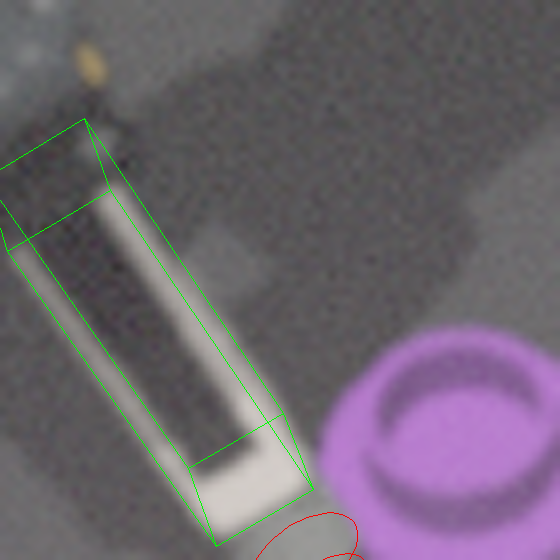

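View pics/near_top.png

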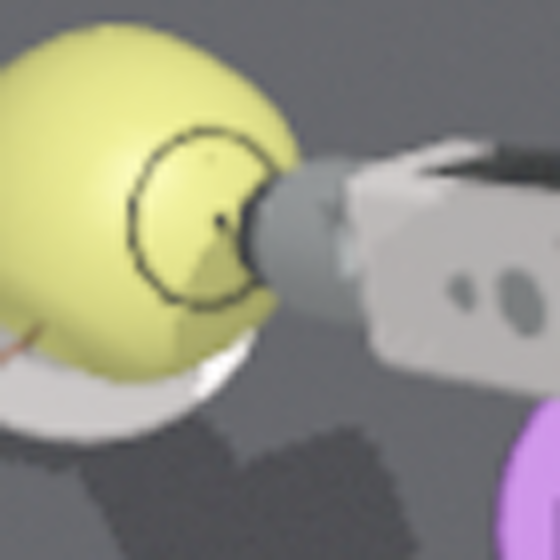

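View pics/nearov_top.png

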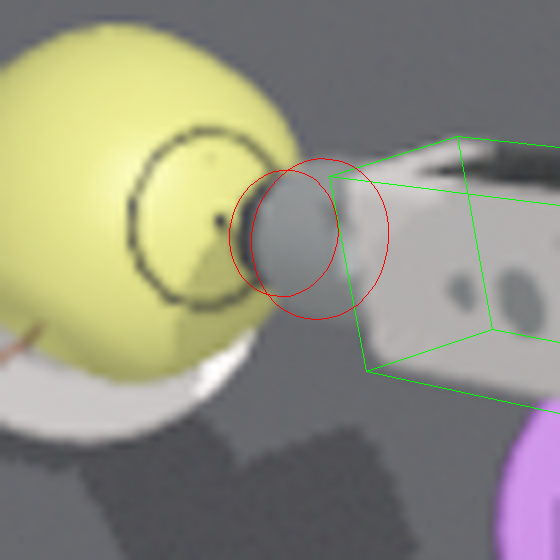

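```bash
python3 - <<'E'
from h import *
c=pickle.load(open("c3.pkl","rb"))
s,p,Rt=pose(); m=meter_pts(p,Rt)
g=lambda d:{**d,"image":np.clip(255*(d["image"]/255.)**0.45,0,255).astype(np.uint8)}
d=g(c["scene"]); x,y,w,h=195,155,40,50
b=cv2.resize(d["image"][y:y+h,x:x+w,::-1],None,fx=10,fy=10,interpolation=cv2.INTER_CUBIC); overlay(d,m,"pics/o.png",(x,y,w,h),10)
cv2.imwrite("pics/near2.png",np.hstack([cv2.imread("pics/o.png"),b]))
E
```

```text
(no output)
```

View pics/near2.png

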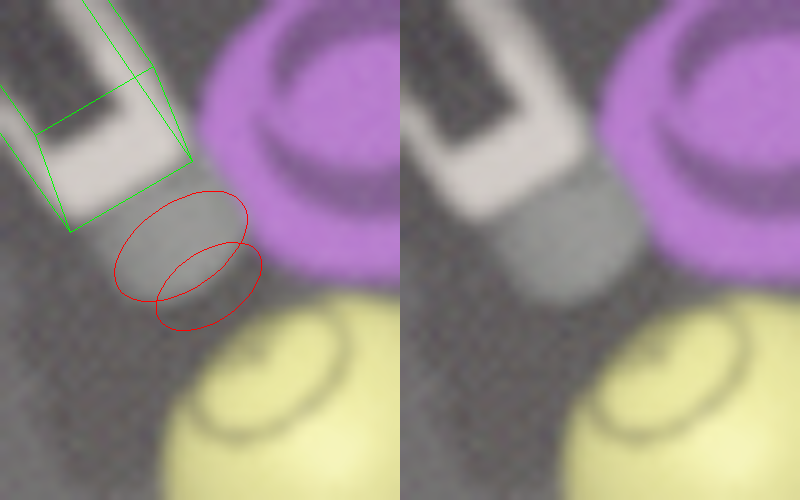

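The barrel matches the model within about 1 mm in both views (scene barrel bottom at (560,306), top-view barrel left edge at x≈250). I move on to about 5 mm short of the skin with a 0.5 mm sideways correction.

play_rows:
  increments:
    - {"dx": 0.3, "dy": 0.3, "dz": 2, "rx": 0, "ry": 0, "rz": 0}
    - {"dx": 0.6, "dy": 0.5, "dz": 5, "rx": 0, "ry": 0, "rz": 0}
    - {"dx": 0.6, "dy": 0.5, "dz": 9, "rx": 0, "ry": 0, "rz": 0}
    - {"dx": 0.6, "dy": 0.5, "dz": 13, "rx": 0, "ry": 0, "rz": 0}
    - {"dx": 0.6, "dy": 0.5, "dz": 16, "rx": 0, "ry": 0, "rz": 0}
    - {"dx": 0.6, "dy": 0.5, "dz": 18, "rx": 0, "ry": 0, "rz": 0}
    - {"dx": 0.6, "dy": 0.5, "dz": 19, "rx": 0, "ry": 0, "rz": 0}
    - {"dx": 0.6, "dy": 0.5, "dz": 19, "rx": 0, "ry": 0, "rz": 0}

```text
t: 8.53
eef_pos: [483.1, -313.9, 392.4]
tcp_rot: [2.801, -0.277, 1.881]
ft_force: [0.9, -0.4, -3.1]
opening: 0.44
```

```bash
python3 - <<'E'
from h import *
fs=[]
from cell import env
for i in range(3):
    c=cams(); fs.append(env.state()["ft_force"])
fs=np.array(fs); print("F·n",(fs@N).round(2), fs.mean(0).round(2))
pickle.dump(c,open("c4.pkl","wb"))
delta(*way(1,6))
s,p,Rt=pose(); m=meter_pts(p,Rt); print("mouth",m(0,0,0),"along n",(m(0,0,0)-SPOT)@N)
g=lambda d:{**d,"image":np.clip(255*(d["image"]/255.)**0.45,0,255).astype(np.uint8)}
o=[]
for n,(x,y,w,h) in dict(scene=(200,160,50,50),top=(345,190,50,50)).items():
    d=g(c[n]); overlay(d,m,"pics/o.png",(x,y,w,h),8); o.append(cv2.imread("pics/o.png"))
cv2.imwrite("pics/near4.png",np.hstack(o))
E
```

```text
F·n [-1.67 -2.38 -2.5 ] [-0.01  0.1  -2.37]
t 8.83 tcp [ 483.  -314.   392.8] rpy [ 2.8   -0.277  1.881] j [-0.75  0.44  1.7   0.48  1.11 -1.26] F [-0.1  0.2 -2.7] op 0.442
shift [-0.   0.1  0.1] turn [-0.    0.    0.01]  rows>= 0.0
mouth [ 557.01850916 -206.97363797  113.37419403] along n 6.121088288201103
```

View pics/near4.png

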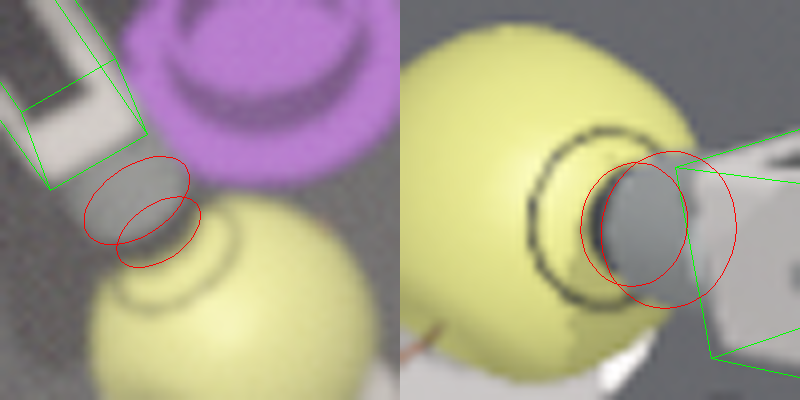

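Just short of the skin: in the top crop the lip (left edge at about (592,222)) sits inside the ring (left edge 530), and in the scene crop the lip is just above the ring. The no-contact force along the normal is about -2.2 N. I go on in small steps, watching it.

play_rows:
  increments:
    - {"dx": 0, "dy": 0, "dz": 1, "rx": 0, "ry": 0, "rz": 0}
    - {"dx": 0, "dy": 0, "dz": 2.2, "rx": 0, "ry": 0, "rz": 0}
    - {"dx": 0, "dy": 0, "dz": 3.5, "rx": 0, "ry": 0, "rz": 0}
    - {"dx": 0, "dy": 0, "dz": 5, "rx": 0, "ry": 0, "rz": 0}
    - {"dx": 0, "dy": 0, "dz": 6.5, "rx": 0, "ry": 0, "rz": 0}
    - {"dx": 0, "dy": 0, "dz": 7.5, "rx": 0, "ry": 0, "rz": 0}
    - {"dx": 0, "dy": 0, "dz": 8, "rx": 0, "ry": 0, "rz": 0}
    - {"dx": 0, "dy": 0, "dz": 8, "rx": 0, "ry": 0, "rz": 0}

```text
t: 9.5
eef_pos: [485.0, -311.1, 385.3]
tcp_rot: [2.8, -0.277, 1.881]
ft_force: [0.0, -0.5, -2.4]
opening: 0.44
```

```bash
cat >> h.py <<'E'
def look(tag,k=6,stand=0,extra=None):
    from cell import env
    fs=[];ms=[]
    for i in range(k//2):
        c=cams(); s=env.state(); fs.append(s["ft_force"]); 
    fs=np.array(fs); print("F·n +2.2:",(fs@N+2.2).round(2),"mean",(fs@N+2.2).mean().round(2), fs.mean(0).round(2))
    pickle.dump(c,open(f"c_{tag}.pkl","wb"))
    delta(*way(1,stand))
    s,p,Rt=pose(); m=meter_pts(p,Rt); q=m(0,0,0)-SPOT; print("rigid mouth along n",(q@N).round(2),"lateral",np.linalg.norm(q-N*(q@N)).round(2))
    g=lambda d:{**d,"image":np.clip(255*(d["image"]/255.)**0.45,0,255).astype(np.uint8)}
    o=[]
    for n,(x,y,w,h) in dict(scene=(200,160,50,50),top=(345,190,50,50)).items():
        d=g(c[n]); o.append(cv2.resize(d["image"][y:y+h,x:x+w,::-1],(400,400),interpolation=cv2.INTER_CUBIC))
    cv2.imwrite(f"pics/{tag}.png",np.hstack(o))
E
python3 - <<'E'
from h import *
look("p1",8,-2)
E
```

```text
F·n +2.2: [-0.3   0.07  0.13 -0.41] mean -0.13 [ 0.38 -0.03 -2.48]
t 9.9 tcp [ 484.9 -311.2  385.6] rpy [ 2.8   -0.276  1.881] j [-0.75  0.45  1.71  0.49  1.1  -1.26] F [ 0.3 -0.2 -2.9] op 0.444
shift [-0.   0.   0.2] turn [-0.    0.    0.01]  rows>= 0.0
rigid mouth along n -1.83 lateral 0.19
```

View pics/p1.png

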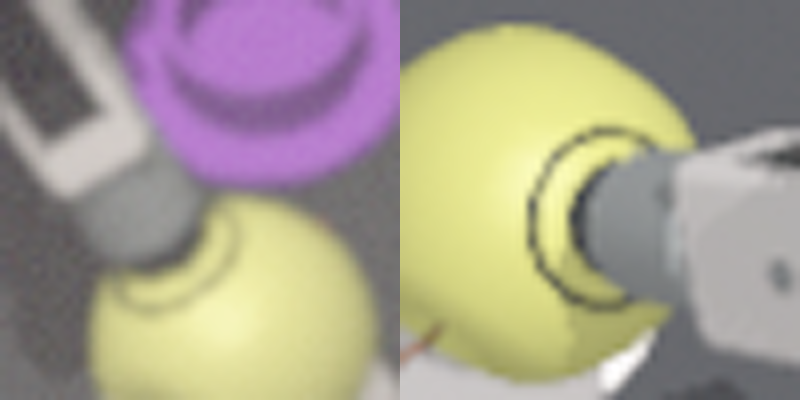

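Not yet in contact (mean 0.1 N under the baseline); the lip stands inside the ring (top crop: lip left edge 572, ring left edge 530). I go on 2 mm.

play_rows:
  increments:
    - {"dx": 0, "dy": 0, "dz": 0.5, "rx": 0, "ry": 0, "rz": 0}
    - {"dx": 0, "dy": 0, "dz": 1.1, "rx": 0, "ry": 0, "rz": 0}
    - {"dx": 0, "dy": 0, "dz": 1.7, "rx": 0, "ry": 0, "rz": 0}
    - {"dx": 0, "dy": 0, "dz": 2.2, "rx": 0, "ry": 0, "rz": 0}
    - {"dx": 0, "dy": 0, "dz": 2.2, "rx": 0, "ry": 0, "rz": 0}

```text
t: 10.32
eef_pos: [485.5, -310.4, 383.6]
tcp_rot: [2.8, -0.276, 1.881]
ft_force: [-0.3, -2.0, -1.2]
opening: 0.439
```

```bash
python3 - <<'E'
from h import *
look("p2",8,-4)
E
```

```text
F·n +2.2: [1.44 1.42 1.55 1.44] mean 1.46 [-0.26 -0.82 -1.2 ]
t 10.72 tcp [ 485.5 -310.5  383.6] rpy [ 2.8   -0.276  1.881] j [-0.74  0.45  1.72  0.49  1.09 -1.26] F [-0.1 -0.8 -1.2] op 0.438
shift [-0.  0.  0.] turn [-0.    0.    0.01]  rows>= 0.0
rigid mouth along n -3.99 lateral 0.17
```

View pics/p2.png

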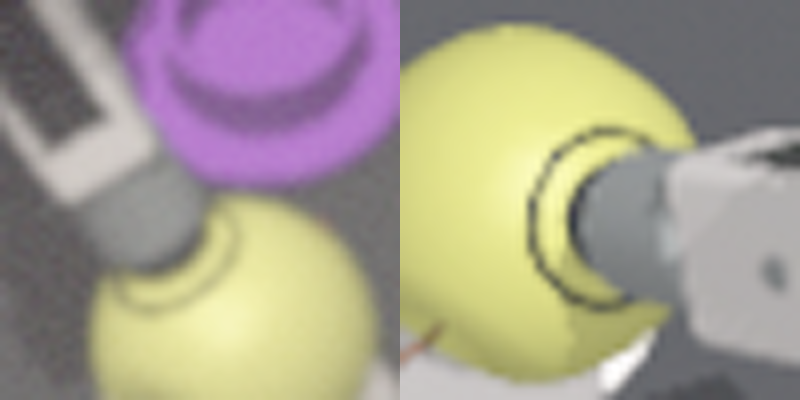

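Contact: about 1.5 N above baseline. I draw where a centred lip should be against the image before pressing further.

```bash
python3 - <<'E'
from h import *
c=pickle.load(open("c_p2.pkl","rb"))
C=SPOT-43*N
u=np.cross(N,[0,0,1]);u/=np.linalg.norm(u);v=np.cross(N,u)
def circ(r,h): return [C+N*h+r*(u*np.cos(t)+v*np.sin(t)) for t in np.linspace(0,2*np.pi,80)]
o=[]
for n,(x,y,w,h) in dict(scene=(205,170,40,40),top=(350,195,40,40)).items():
    d=c[n]; im=np.clip(255*(d["image"]/255.)**0.4,0,255).astype(np.uint8)
    b=cv2.resize(im[y:y+h,x:x+w,::-1],(400,400),interpolation=cv2.INTER_CUBIC); raw=b.copy()
    for r,hh,col in((20,np.sqrt(43**2-400),(255,0,0)),(14,41,(0,0,255)),(14,46,(0,160,0))):
        p=((proj(d,circ(r,hh))-[x,y]+.5)*10-.5).astype(np.int32); cv2.polylines(b,[p],True,col,1)
    o.append(np.hstack([b,raw])) 
cv2.imwrite("pics/cen_s.png",o[0]);cv2.imwrite("pics/cen_t.png",o[1])
E
```

```text
(no output)
```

View pics/cen_t.png

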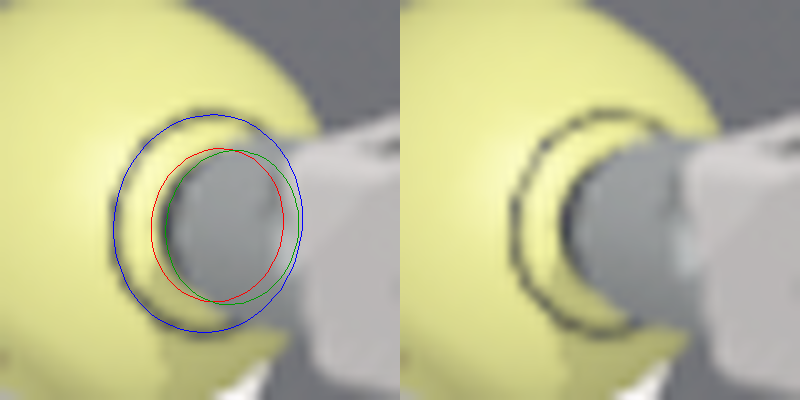

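View pics/cen_s.png

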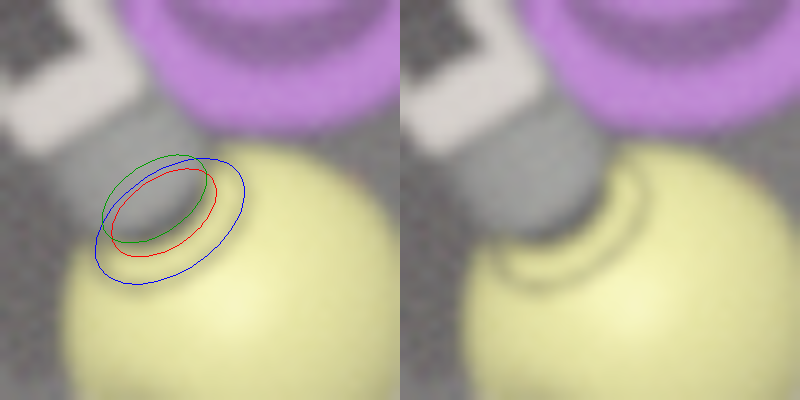

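```bash
cat > lip.py <<'E'
from h import *
from scipy.ndimage import map_coordinates
import sys
c=pickle.load(open(sys.argv[1],"rb")); H=float(sys.argv[2]) if len(sys.argv)>2 else 41.3
C=SPOT-43*N
u=np.cross(N,[0,0,1]);u/=np.linalg.norm(u);v=np.cross(N,u)
obs=[]; ringres={}
th=np.radians(np.arange(0,360,6))
pts={}
for n in("scene","top"):
    d=c[n]; im=d["image"].astype(float); Y=im[...,0]-im[...,2]; L=im[...,1]
    # walk inward on the sphere from rho=18.3 to 8 along each direction
    rh=np.arange(18.2,8,-.2); out=[]; rr=[]
    for t in th:
        P=[C+r*(u*np.cos(t)+v*np.sin(t))+N*np.sqrt(43**2-r*r) for r in rh]; q=proj(d,P)
        y=map_coordinates(Y,[q[:,1],q[:,0]],order=1)
        l0=y[6:14].max() 
        if l0<60: continue
        i=np.where(y[10:]<.5*l0)[0]
        if len(i)==0: continue
        out.append((np.degrees(t),rh[10+i[0]],*q[10+i[0]]))
        rg=np.arange(17,23,.1); P=[C+r*(u*np.cos(t)+v*np.sin(t))+N*np.sqrt(43**2-r*r) for r in rg]; q=proj(d,P); l=map_coordinates(L,[q[:,1],q[:,0]],order=1); rr.append((np.degrees(t).round(),rg[l.argmin()].round(1)))
    print(n,[(round(a),round(b,1)) for a,b,_,_ in out]); print(" ring",[(int(a),float(b)) for a,b in rr]); pts[n]=np.array([o[2:] for o in out])
def res(p):
    r=[]
    for n in pts:
        cc,vv=ray(c[n],pts[n]); O=C+N*p[2]+u*p[0]+v*p[1]
        X=cc+vv*(((O-cc)@N)/(vv@N))[:,None]; r.append(np.linalg.norm(X-O,axis=1)-14)
    return np.concatenate(r)
for h in (H,None):
    if h: s=least_squares(lambda p:res([p[0],p[1],h]),[0,0],loss="soft_l1",f_scale=.5); a,b=s.x; hh=h
    else: s=least_squares(res,[0,0,H],loss="soft_l1",f_scale=.5); a,b,hh=s.x
    print("lip shift u,v",a.round(2),b.round(2),"h",hh,"world",(u*a+v*b).round(2),"rms",np.sqrt(np.mean(s.fun**2)).round(2))
E
python3 lip.py c_p2.pkl
```

```text
scene [(150, np.float64(12.6)), (156, np.float64(12.4)), (162, np.float64(12.2)), (168, np.float64(12.2)), (174, np.float64(12.0)), (180, np.float64(11.8)), (186, np.float64(11.8)), (192, np.float64(11.8)), (198, np.float64(11.8)), (204, np.float64(11.8)), (210, np.float64(11.6)), (216, np.float64(11.4)), (222, np.float64(11.2)), (228, np.float64(11.4)), (234, np.float64(11.4)), (240, np.float64(11.4)), (246, np.float64(11.6)), (252, np.float64(11.4)), (258, np.float64(11.4)), (264, np.float64(11.4)), (270, np.float64(11.4)), (276, np.float64(11.4)), (282, np.float64(11.6)), (288, np.float64(11.8)), (294, np.float64(11.8)), (300, np.float64(11.8)), (306, np.float64(12.0)), (312, np.float64(12.0)), (318, np.float64(12.2)), (324, np.float64(12.4)), (330, np.float64(12.6)), (336, np.float64(13.0))]
 ring [(150, 19.0), (156, 20.0), (162, 19.6), (168, 20.5), (174, 20.5), (180, 20.2), (186, 20.1), (192, 20.1), (198, 20.3), (204, 20.6), (210, 21.0), (216, 19.7), (222, 20.3), (228, 20.6), (234, 19.9), (240, 20.5), (246, 20.0), (252, 19.8), (258, 20.8), (264, 19.8), (270, 20.7), (276, 19.8), 
[... 824 characters left out ...]
), (330, np.float64(13.0)), (336, np.float64(13.2)), (342, np.float64(12.8)), (348, np.float64(12.6)), (354, np.float64(12.8))]
 ring [(0, 19.4), (6, 19.7), (12, 19.9), (18, 19.2), (24, 20.2), (30, 20.4), (198, 19.3), (204, 20.4), (210, 20.1), (216, 20.1), (222, 20.2), (228, 20.5), (234, 19.4), (240, 20.1), (246, 19.7), (252, 20.1), (258, 20.1), (264, 20.1), (270, 19.7), (276, 19.7), (282, 19.7), (288, 20.1), (294, 20.3), (300, 20.0), (306, 19.9), (312, 19.9), (318, 20.2), (324, 20.5), (330, 19.5), (336, 20.2), (342, 19.6), (348, 19.2), (354, 19.4)]
lip shift u,v 0.04 1.99 h 41.3 world [-1.06 -1.46 -0.84] rms 1.19
lip shift u,v -0.24 -0.41 h 43.922468506446094 world [0.41 0.17 0.17] rms 0.46
```

The ring lies where it was first measured (radius 20 ±0.5 about my dot in both views), and the lip fits centred to within about 0.5 mm (2 mm at worst). Now I press about 4 mm further.

play_rows:
  increments:
    - {"dx": 0, "dy": 0, "dz": 0.5, "rx": 0, "ry": 0, "rz": 0}
    - {"dx": 0, "dy": 0, "dz": 1, "rx": 0, "ry": 0, "rz": 0}
    - {"dx": 0, "dy": 0, "dz": 1.5, "rx": 0, "ry": 0, "rz": 0}
    - {"dx": 0, "dy": 0, "dz": 2, "rx": 0, "ry": 0, "rz": 0}
    - {"dx": 0, "dy": 0, "dz": 2.5, "rx": 0, "ry": 0, "rz": 0}
    - {"dx": 0, "dy": 0, "dz": 2.5, "rx": 0, "ry": 0, "rz": 0}

```text
t: 11.22
eef_pos: [486.1, -309.6, 381.3]
tcp_rot: [2.8, -0.276, 1.881]
ft_force: [-0.8, -1.2, -0.1]
opening: 0.444
```

```bash
python3 - <<'E'
from h import *
look("p3",8,-6.5)
E
python3 lip.py c_p3.pkl | grep -v '(1'; python3 lip.py c_p3.pkl | grep ring
```

```text
F·n +2.2: [3.53 2.8  1.8  3.29] mean 2.85 [-0.83 -0.91  0.15]
t 11.62 tcp [ 486.1 -309.6  381.4] rpy [ 2.8   -0.276  1.881] j [-0.74  0.46  1.72  0.49  1.09 -1.26] F [-0.2 -1.3  0.6] op 0.44
shift [-0.  0.  0.] turn [-0.    0.    0.01]  rows>= 0.0
rigid mouth along n -6.46 lateral 0.15
lip shift u,v 0.31 2.06 h 41.3 world [-1.31 -1.36 -0.87] rms 1.14
lip shift u,v -0.17 -0.38 h 43.73784848333737 world [0.34 0.18 0.16] rms 0.49
 ring [(150, 19.0), (156, 20.1), (162, 20.0), (168, 20.9), (174, 20.5), (180, 20.2), (186, 20.1), (192, 20.1), (198, 20.3), (204, 20.6), (210, 21.0), (216, 19.5), (222, 20.3), (228, 20.6), (234, 19.9), (240, 20.5), (246, 20.0), (252, 19.8), (258, 20.8), (264, 19.6), (270, 20.7), (276, 19.8), (282, 20.0), (288, 20.6), (294, 20.2), (300, 20.0), (306, 20.0), (312, 20.1), (318, 18.3), (324, 18.1), (330, 17.0), (336, 17.0)]
 ring [(0, 19.4), (6, 19.6), (12, 19.9), (18, 19.2), (24, 20.4), (30, 20.4), (204, 20.4), (210, 20.1), (216, 20.1), (222, 20.2), (228, 20.5), (234, 19.4), (240, 20.1), (246, 19.7), (252, 20.3), (258, 20.2), (264, 20.0), (270, 19.8), (276, 20.1), (282, 19.7), (288, 20.1), (294, 20.3), (300, 20.0), (306, 19.9), (312, 19.9), (318, 20.2), (324, 20.5), (330, 19.5), (336, 20.2), (342, 19.6), (348, 19.2), (354, 19.4)]
```

Now 2.85 N (spring law: about 3.5 mm in); the apple has not moved and the lip stays centred. I press another 1.3 mm to reach half-way.

play_rows:
  increments:
    - {"dx": 0, "dy": 0, "dz": 0.5, "rx": 0, "ry": 0, "rz": 0}
    - {"dx": 0, "dy": 0, "dz": 1, "rx": 0, "ry": 0, "rz": 0}
    - {"dx": 0, "dy": 0, "dz": 1.3, "rx": 0, "ry": 0, "rz": 0}
    - {"dx": 0, "dy": 0, "dz": 1.3, "rx": 0, "ry": 0, "rz": 0}
    - {"dx": 0, "dy": 0, "dz": 1.3, "rx": 0, "ry": 0, "rz": 0}
    - {"dx": 0, "dy": 0, "dz": 1.3, "rx": 0, "ry": 0, "rz": 0}

```text
t: 12.12
eef_pos: [486.4, -309.2, 380.2]
tcp_rot: [2.8, -0.276, 1.881]
ft_force: [-0.3, -1.6, 0.6]
opening: 0.44
```

```bash
python3 - <<'E'
from h import *
look("p4",16,-7.8)
c=pickle.load(open("c_p4.pkl","rb")); s,p,Rt=pose(); m=meter_pts(p,Rt)
g=lambda d:{**d,"image":np.clip(255*(d["image"]/255.)**0.45,0,255).astype(np.uint8)}
overlay(g(c["scene"]),m,"pics/o1.png",(185,130,60,75),6); overlay(g(c["top"]),m,"pics/o2.png",(345,180,70,75),6)
cv2.imwrite("pics/final.png",np.hstack([cv2.imread("pics/o1.png"),cv2.imread("pics/o2.png")]))
c0=pickle.load(open("c0.pkl","rb"))
print({n:int(np.abs(c[n]["image"].astype(int)-c0[n]["image"]).max(2)[b].max()) for n,b in {"scene":np.s_[150:245,265:330],"top":np.s_[165:295,225:300]}.items()})
E
python3 lip.py c_p4.pkl | grep lip
```

```text
F·n +2.2: [3.01 2.64 2.47 2.69 2.65 3.39 3.55 2.88] mean 2.91 [-0.67 -0.66  0.35]
t 12.92 tcp [ 486.4 -309.2  380.2] rpy [ 2.8   -0.276  1.881] j [-0.74  0.46  1.72  0.49  1.08 -1.26] F [ 0.2 -0.3  0.7] op 0.438
shift [-0.  0.  0.] turn [-0.    0.    0.01]  rows>= 0.0
rigid mouth along n -7.76 lateral 0.16
{'scene': 9, 'top': 4}
lip shift u,v 0.47 1.92 h 41.3 world [-1.38 -1.16 -0.81] rms 1.11
lip shift u,v -0.1 -0.45 h 43.679675963699694 world [0.31 0.28 0.19] rms 0.48
```

View pics/final.png

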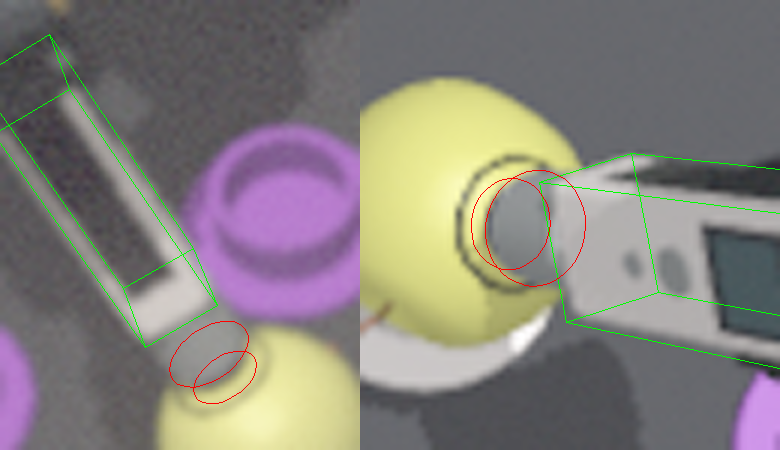

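```bash
python3 lip.py c_p4.pkl | grep ring; python3 - <<'E'
from h import *
a=pickle.load(open("c0.pkl","rb"))["top"]["image"];b=pickle.load(open("c_p4.pkl","rb"))["top"]["image"]
f=lambda i:i[185:240,330:365].mean(2).astype(np.float32)
print(cv2.phaseCorrelate(f(a),f(b),cv2.createHanningWindow((35,55),cv2.CV_32F)))
from cell import env
s=env.state(); print(s["t"],np.abs(s["qvel"]).max(),s["moment"])
E
```

```text
ring [(156, 20.0), (162, 19.3), (168, 20.2), (174, 20.5), (180, 20.2), (186, 20.1), (192, 20.1), (198, 20.3), (204, 20.6), (210, 21.1), (216, 20.0), (222, 20.3), (228, 20.5), (234, 19.9), (240, 20.5), (246, 20.0), (252, 19.8), (258, 20.8), (264, 20.0), (270, 20.7), (276, 19.8), (282, 20.7), (288, 20.6), (294, 20.2), (300, 20.0), (306, 20.0), (312, 20.1), (318, 19.3), (324, 18.7), (330, 18.5), (336, 17.0)]
 ring [(0, 19.4), (6, 19.6), (12, 19.9), (18, 19.2), (24, 20.4), (204, 20.4), (210, 20.1), (216, 20.1), (222, 20.2), (228, 20.5), (234, 19.4), (240, 20.1), (246, 19.7), (252, 20.3), (258, 20.2), (264, 20.0), (270, 19.8), (276, 20.0), (282, 19.7), (288, 20.1), (294, 20.3), (300, 20.0), (306, 19.9), (312, 19.9), (318, 20.2), (324, 20.5), (330, 19.5), (336, 20.2), (342, 19.6), (348, 19.2), (354, 19.4)]
((0.0354420975887102, 0.005212192140945149), 1.0115130928931413)
12.9167 0.002032638980514964 [-0.37095118  0.26219292  0.06520233]
```

```bash
python3 -c "
from cell import env
print(env.job_done()); s=env.state(); print(s['t'],s['eef_pos'],s['ft_force'],s['opening'])"
```

```text
the job is handed in; nothing more can be done
None
the job is handed in; nothing more can be done
```

I lifted the meter straight out of its dock and set its nose on the marked apple, tilted 25° to match the skin. I pressed lightly and handed the job in at about 12.9 s, still holding the meter on the apple; no verdict came back.

**Last checks before handing in:**
- **Push:** the force on the apple was about 2.9 N over the no-contact baseline. Readings ran from 2.5 to 3.6 N, and the baseline itself is good to about 0.3 N.
- **Sleeve:** it should be about 4 to 4.5 mm in, against 5 mm for half-way. That comes from the force and the travel since contact; I could not see the sleeve directly.
- **Centring:** the free fit puts the lip within about 0.5 mm of the dot. Fitting with the lip's height fixed gives a 2 mm offset but matches the images less well. Both are inside the 6.5 mm limit.
- **Squareness:** the tool is aligned with the measured skin normal, and the model of the held meter matched both views to about 1 mm.
- **Apple and bystanders:** the inked ring is still where it was first measured, the apple shifted less than 0.1 pixel, and the picture around the cup, jar and carrot is unchanged.
- **Rest:** the arm was at rest and the grip opening steady at 0.44 (about 42 mm).

**Disagreements:** contact came about 1 mm later than the geometry predicted. The first move call was refused because I had left zero entries out of its rows; the arm did not move.

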